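# Pop the charged spray-gun battery out of its charger and catch it

### The job

Two chargers hold battery packs for the cake-spray gun; the one whose lamp is green has finished, so take that one and leave the amber one alone. With one finger of the gripper standing in the sloping channel a finger or two ahead of its pack, press the blue release key beside the channel with the other finger, so that the pack springs out and the waiting finger traps it on the runners before it slides off the end. Do not lift the pack or disturb the other things, and finish while still holding it there with the finger.

Things in the scene. Friction and masses are not known exactly. Their poses are not given: they have to be found in the camera images.
- charger_green: Light grey charger whose lamp bar (on top of the rear housing) is green, 158 mm long, 62 mm wide (103 mm with the key pod on its right, -y, side), 85 mm high at the rear; it stands fast. Origin on the worktop under its middle, x towards its rear housing, z up. The pack slides out at the open low end, -x.
- bay_green: Frame of its sloping deck: origin on the runners under the seated pack's middle; +x uphill to the back, -x downhill along the runners (14 degrees), z square to them. The two steel runners (z = 0) end at x = -110 mm, 14 mm above the worktop. Side guides (5 mm thick, inner faces at y = +-25 mm) stand 12 mm above the runners. The channel is open ahead of the pack.
- pack_green: Dark grey battery pack, lighter front band, 50 x 46 x 28 mm (x, y, z), about 0.2 kg, loose in the green charger. Origin: middle of its underside; front face at x = -25 mm. Starts at the bay's origin, held by the key's steel tooth against a sprung ejector (2.5 N). Once freed it is shoved 26 mm and slides on down the slick runners and off the end in under a second.
- key_green_top (a point): Middle of the top of the blue release key (26 x 22 mm, three dark ribs) on the right (-y) of the green charger's channel: at x = -62, y = -53, z = 18 mm of the bay frame when up. It moves with the key.
- key_green (a joint): Travel of the green charger's release key, m: 0 up, 0.008 fully down, square to the runners, where its top is 10 mm above the runners' plane. About 2 N to start, 5.4 N at the bottom; springs back. The pack is freed at about 0.005.
- catch_green (a point): Point on the runners' plane in the middle of the green charger's channel, level with the key: x = -62, y = 0, z = 0 mm of the bay frame, 53 mm from the key's middle and 37 mm ahead of the seated pack's front face.
- charger_amber: The same charger with an amber lamp bar: to be left alone.
- bay_amber: Deck frame of the amber charger, as bay_green.
- pack_amber: The same battery pack in the amber charger: to be left seated.
- key_amber (a joint): Release key of the amber charger, 0 up to 0.008 down: not to be pressed.
- colour_bottle_1: Loose white colour bottle with a pink label, 36 mm across, 118 mm high. Origin under its middle. A bystander.
- colour_bottle_2: Loose white colour bottle with a green label, 36 mm across, 118 mm high. Origin under its middle. A bystander.
- colour_bottle_3: Loose white colour bottle with a yellow label, 36 mm across, 118 mm high. Origin under its middle. A bystander.
- colour_bottle_5: Loose blue-labelled colour bottle with a dropper cap, 32 mm across, 87 mm high. Origin under its middle. A bystander.
- colour_bottle_7: Loose pink colour bottle with a dropper cap, 32 mm across, 87 mm high. Origin under its middle. A bystander.
- kitchen_timer: Loose round red kitchen timer, 68 mm across, 53 mm high. Origin under its middle. A bystander.
There are look-alikes about, which are no part of the job. Leave any purple, turquoise or yellow look-alike of the pack_green alone.

How it is judged:
By the outcome, as a careful person would: the job done as asked, in the order asked, and still so for the second after the job is handed in, while the arm keeps its last pose, push and grip.
It also fails if it takes over 29 s, if anything falls off the work surface, if the arm or the gripper's body presses on something with over 40 N, if the wrist force passes 120 N, or if a joint passes its speed limit or range.

### The arm

A 6-joint arm with a two-finger parallel gripper is mounted at the origin on a cart in front of the work surface, level with it; the furniture and walls round the work are solid. World frame = base frame: x ahead of the robot, y to its left, z up, the work surface at z = 0. Lengths are in m, angles in rad, forces in N, time in s.
With the tool pointing down it reaches from about 0.375 to 0.975 m from the base axis. Payload 3.8 kg.
Tool frame: the origin (TCP) lies on the centre line of the jaws, within the pads' length; the fingertips stand robot.finger_overhang ahead of it and the grasp point (between the pads) lies 5 mm behind it (robot.finger_overhang is the distance from the TCP to the fingertips, in m); z points along the fingers, y is the line along which they close (so a half turn about z gives the same grasp; the last joint's range is limited). The gripper opens to 88 mm and grips with 3 to 60 N. Pads are 18 mm wide; open, the fingers measure 123 mm over their backs; the gripper's body (75 mm by 187 mm) begins 45 mm behind the grasp point.
Start: joints at [1.294, 0.264, 1.604, -0, 1.274, -0.037], TCP at [0.16, 0.656, 0.253] pointing down, gripper open.
Joint ranges: [-2.63, 2.63], [-0.94, 2.18], [0.31, 2.57], [-1.31, 4.45], [0, 2.66], [-2.55, 2.55]. Speed limits (rad/s): [2.57, 2.57, 3.14, 3.14, 3.14, 3.14].

### API

Orientations are given as a rotation vector (axis times angle).
In Python, from station import robot gives the robot as it stands.
- The arm moves only by the shell command python3 -m crank 'ROWS' [FORCE]. ROWS is JSON, one flat list of numbers, 7 for each row, row after row: the opening, from -1 (shut) to 1 (fully open), then the shift along the world's x, y, z in units of 250 mm (1.0 is 250 mm), then the turn, a rotation vector about the world's x, y, z in units of 45 degrees (1.0 is 45 degrees). A call has exactly 5 rows; each row is the pose to reach, as a shift and turn from the pose commanded when the call began; what a row does not reach only later rows make up. A row lasts 1/12 s, in which the tool goes at most 41.7 mm and 7.16 degrees, less where a joint would pass 70% of its speed; a pose out of reach is approached as far as the arm can. A call with a number of a shift or a turn outside -1 to 1 is refused whole. A call with a gripper value outside its range is refused whole. The fingers move at their own pace and stop on an object; FORCE is the grip in N (left out, the last holds). Time passes only in rows, so rows that repeat a pose let the fingers close, or fill a call up. It gives the time, the measured TCP pose, the force, the opening and the grip force at its end, in the units of the state.
- robot.sense(): the state, without advancing time (a new reading comes with each control period).
- robot.snapshot(name): name is "scene" or "top" or "wrist"; returns the picture (480x640x3 uint8, red, green, blue); there is no depth.
- robot.calibration(name): a dict with "mtx" (3x3 intrinsics, pixels), "k1" (the pictures are not rectified: a ray, as slopes to the right and down, at radius r is drawn at 1 + k1 r^2 times it, then the intrinsics apply), "extrinsics" (4x4, takes a point from world to camera coordinates); the wrist camera has in their place "hand_eye" (4x4, takes a point from camera to tool coordinates, whose origin is the TCP and whose axes are the flange's). Camera axes: x right, y up, looking along -z (the intrinsics and any distortion apply to the point x, -y, -z); pixel columns grow to the right and rows downward; lengths in m; the calibration is good to about 2 mm. A picture is of the moment at which its call begins: read the wrist's pose just before it. calibration takes no time and is no camera call.
- robot.close_job(): hands the job in; it is judged then, once.
The state is a dict: "t": time; "joint_positions": joint angles; "joint_velocities": joint speeds; "joint_torque": joint torques, N m; "ee_pos": TCP position; "tcp_rot": TCP orientation; "ft_force": force on the tool from outside, world axes, zero at the start; "torque": the same for the moment, N m; "finger_gap": finger opening in m; "gripper_force": force on a finger pad.
Only numpy, scipy, OpenCV 4.12 (cv2) and the standard library are available. Lean on these libraries where they do the work, as an engineer would, in place of code of your own. Each camera call takes 0.05 s, during which the arm holds its last target. There are 200 camera calls.

## Working session

There is one attempt and no reset: what is moved stays moved. The work goes in short steps, Python scripts to look and compute and a shell command to move; the robot and the scene stay as the last step left them, time stands still between calls to the robot, and variables do not carry over. Pictures are saved under pics/ and viewed, at most 10 in all, crops included, and the job is handed in when it is done.

```bash
mkdir -p pics; ls; python3 - <<'E'
from station import robot
import cv2,numpy as np
print(robot.finger_overhang, robot.sense())
for n in ("scene","top"):
    im=robot.snapshot(n); np.save(f"pics/{n}0.npy",im); cv2.imwrite(f"pics/{n}0.png",im[:,:,::-1]); c=robot.calibration(n); print(n,c)
print(robot.calibration("wrist"))
E
```

```text
pics
0.014 {'t': 0.0, 'joint_positions': array([ 1.29412559e+00,  2.64744722e-01,  1.60535503e+00,  9.69631375e-06,
        1.27369391e+00, -3.68789658e-02]), 'joint_velocities': array([-1.40364479e-03,  7.92870854e-04,  2.39735738e-04,  3.55605496e-03,
        1.26030444e-04, -2.56460938e-05]), 'joint_torque': array([ 2.53002563e-04, -5.02112031e+01, -3.56879818e+01,  7.27283978e-02,
        2.93807953e-02, -1.86681573e-04]), 'ee_pos': array([0.16011423, 0.65504369, 0.25140389]), 'tcp_rot': array([-0.37572428, -3.11868681,  0.00341228]), 'ft_force': array([-0.45493401, -0.41782039, -0.3394894 ]), 'torque': array([-0.03876648,  0.02223205, -0.01356534]), 'gripper_force': 0.0, 'finger_gap': 0.08819338769635603}
scene {'mtx': array([[552.64808364,   0.        , 322.70487231],
       [  0.        , 552.64808364, 237.85459316],
       [  0.        ,   0.        ,   1.        ]]), 'k1': -0.11917721976841761, 'extrinsics': array([[ 0.74613299, -0.665778  , -0.00502281, -0.42643299],
       [ 0.38196094,  0.4218576 ,  0.82227854, -0.25288797],
       [-0.54533605, -0.61544766,  0.56906306, 
[... 377 characters left out ...]
35,  0.16139094, -0.55031521],
       [-0.16092679,  0.03255039,  0.98642944, -0.87952154],
       [ 0.        ,  0.        ,  0.        ,  1.        ]])}
{'mtx': array([[390.66415399,   0.        , 314.85189123],
       [  0.        , 390.66415399, 241.11253131],
       [  0.        ,   0.        ,   1.        ]]), 'k1': -0.013354208283186569, 'hand_eye': array([[ 2.03993558e-04,  9.55640184e-01,  2.94536581e-01,
         7.53681766e-02],
       [ 9.99999976e-01, -1.73001625e-04, -1.31278257e-04,
         6.76521967e-04],
       [-7.44994707e-05,  2.94536601e-01, -9.55640197e-01,
        -1.31775076e-01],
       [ 0.00000000e+00,  0.00000000e+00,  0.00000000e+00,
         1.00000000e+00]])}
```

View pics/scene0.png

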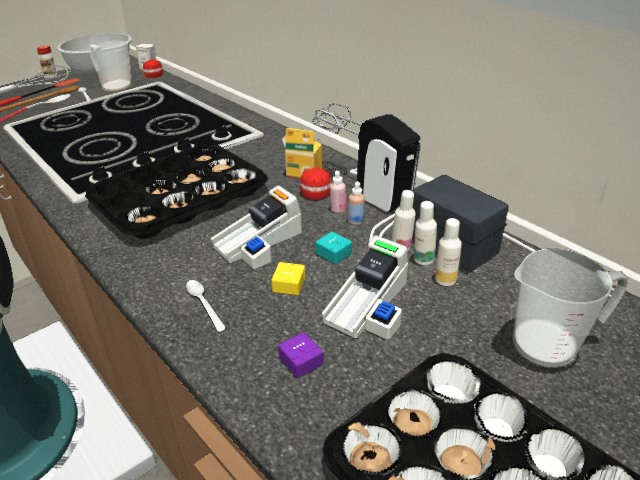

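View pics/top0.png

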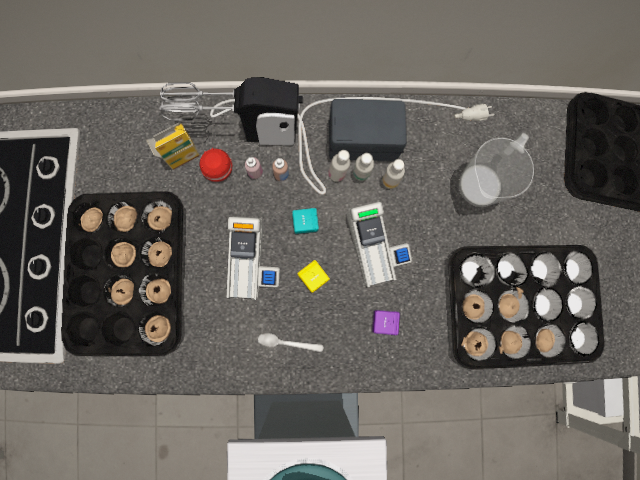

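The scene view shows the green-lamp charger around (370,280) with its lamp at (386,245) and key at (384,311). In the top view its lamp is at (368,212), the pack at (371,232) and the key at (402,255). Amber is to the left. I'll measure these by colour.

```bash
cat > h.py <<'E'
import numpy as np,cv2
from station import robot
from scipy.spatial.transform import Rotation as R
def ray(n,uv,pose=None):
    c=robot.calibration(n);K=c["mtx"];d=np.array([(uv[0]-K[0,2])/K[0,0],(uv[1]-K[1,2])/K[1,1]])
    s=d.copy()
    for _ in range(20): s=d/(1+c["k1"]*(s@s))
    v=np.array([s[0],-s[1],-1.])
    if n=="wrist":
        T=np.eye(4);T[:3,:3]=R.from_rotvec(pose[1]).as_matrix();T[:3,3]=pose[0];E=T@c["hand_eye"]
    else: E=np.linalg.inv(c["extrinsics"])
    return E[:3,3],E[:3,:3]@v
def plane(n,uv,z,pose=None):
    o,v=ray(n,uv,pose);return o+v*(z-o[2])/v[2]
def tri(r1,r2):
    A=np.stack([r1[1],-r2[1]],1);t=np.linalg.lstsq(A,r2[0]-r1[0],rcond=None)[0]
    p,q=r1[0]+t[0]*r1[1],r2[0]+t[1]*r2[1];return (p+q)/2,np.linalg.norm(p-q)
def blob(im,lo,hi,box):
    h=cv2.cvtColor(im,cv2.COLOR_RGB2HSV);m=cv2.inRange(h,lo,hi);k=np.zeros_like(m);x0,y0,x1,y1=box;k[y0:y1,x0:x1]=m[y0:y1,x0:x1]
    cs=cv2.findContours(k,cv2.RETR_EXTERNAL,cv2.CHAIN_APPROX_NONE)[0];c=max(cs,key=cv2.contourArea);M=cv2.moments(c)
    return np.array([M["m10"],M["m01"]])/M["m00"],cv2.minAreaRect(c),c
E
python3 - <<'E'
from h import *
im={n:np.load(f"pics/{n}0.npy") for n in("scene","top")}
bx={"scene":(340,220,420,340),"top":(345,200,415,290)}
P={}
for nm,lo,hi,z in(("lamp",(50,150,100),(75,255,255),.085),("key",(100,140,60),(125,255,255),.0431)):
    r=[]
    for n in im:
        c,rect,_=blob(im[n],lo,hi,bx[n]);print(nm,n,c.round(1),rect,plane(n,c,z).round(4));r.append(ray(n,c))
    print(nm,tri(*r)); 
# dark pack top
for n,b in(("top",(352,212,392,250)),("scene",(352,245,400,290))):
    c,rect,_=blob(im[n],(0,0,0),(180,110,75),b);print("pack",n,c,rect,plane(n,c,.0678).round(4))
print("timer etc fine")
cv2.imwrite("pics/c.png",np.hstack([cv2.resize(im["top"][195:295,340:420],None,fx=5,fy=5),cv2.resize(im["scene"][230:340,320:410],(409,500))])[:,:,::-1])
E
```

```text
lamp scene [385.7 245.7] ((385.6417541503906, 245.63143920898438), (21.75412940979004, 4.307748317718506), 21.037511825561523) [ 0.5897 -0.1294  0.085 ]
lamp top [367.9 212.7] ((367.7940979003906, 212.67649841308594), (4.123106002807617, 18.675243377685547), 75.96376037597656) [ 0.5929 -0.1244  0.085 ]
lamp (array([ 0.59411061, -0.12522149,  0.08060202]), np.float64(0.0006039514452379764))
key scene [384.4 310.2] ((384.4000549316406, 310.2000427246094), (16.099689483642578, 16.994115829467773), 26.56505012512207) [ 0.5136 -0.201   0.0431]
key top [402.2 254.6] ((402.294189453125, 254.67649841308594), (12.611852645874023, 11.399173736572266), 75.96376037597656) [ 0.5159 -0.1967  0.0431]
key (array([ 0.51677431, -0.19783556,  0.03888349]), np.float64(0.0007993042500224778))
pack top [359.28571429 231.38624339] ((360.0588684082031, 233.2353057861328), (25.223705291748047, 3.8805696964263916), 75.96376037597656) [ 0.5597 -0.1087  0.0678]
pack scene [375.66091954 268.48331479] ((374.3042907714844, 268.38641357421875), (31.75160789489746, 42.24540328979492), 35.83765411376953) [ 0.5523 -0.1444  0.0678]
timer etc fine
```

View pics/c.png

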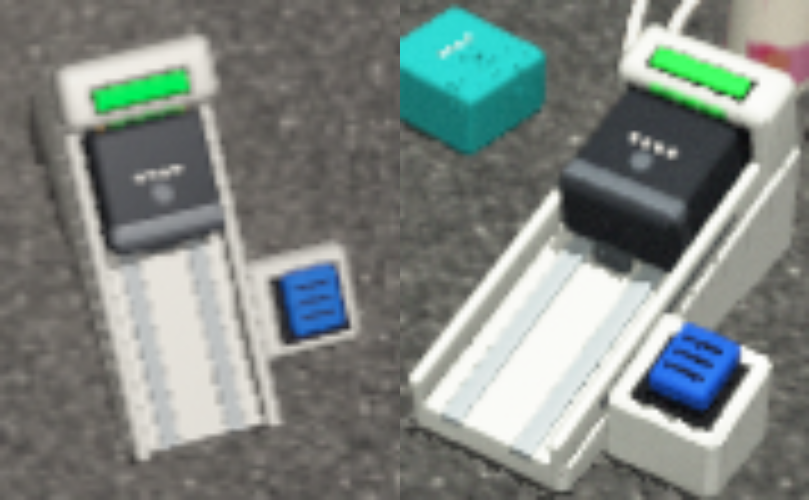

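The crop confirms the layout: green lamp, seated dark pack, open channel downhill, and key on the right. Yaw comes to about +13°. I'll move above it and refine with the wrist camera.

```bash
python3 -m crank '[-0.2,0.054,-0.132,0,0,0,0.12, -0.2,0.108,-0.264,0,0,0,0.24, -0.2,0.162,-0.396,0,0,0,0.36, -0.2,0.216,-0.528,0,0,0,0.48, -0.2,0.27,-0.66,0,0,0,0.6]' 10
python3 -m crank '[-0.2,0.054,-0.132,0,0,0,0, -0.2,0.108,-0.264,0,0,0,0, -0.2,0.162,-0.396,0,0,0,0, -0.2,0.216,-0.528,0,0,0,0, -0.2,0.27,-0.66,0,0,0,0]'
python3 -m crank '[-0.2,0.054,-0.132,0,0,0,0, -0.2,0.108,-0.264,0,0,0,0, -0.2,0.162,-0.396,0,0,0,0, -0.2,0.216,-0.528,0,0,0,0, -0.2,0.27,-0.66,0,0,0,0]'
python3 -m crank '[-0.2,0.054,-0.132,0,0,0,0, -0.2,0.108,-0.264,0,0,0,0, -0.2,0.162,-0.396,0,0,0,0, -0.2,0.216,-0.528,0,0,0,0, -0.2,0.27,-0.66,0,0,0,0]'
python3 -m crank '[-0.2,0.054,-0.132,0,0,0,0, -0.2,0.108,-0.264,0,0,0,0, -0.2,0.162,-0.396,0,0,0,0, -0.2,0.216,-0.528,0,0,0,0, -0.2,0.27,-0.66,0,0,0,0]'
python3 - <<'E'
from h import *
s=robot.sense();print(s["t"],s["joint_positions"].round(2),s["ft_force"],s["finger_gap"])
im=robot.snapshot("wrist");np.savez("pics/w1.npz",im=im,p=s["ee_pos"],r=s["tcp_rot"]);cv2.imwrite("pics/w1.png",im[:,:,::-1])
E
```

```text
t: 0.52
ee_pos: [0.2279, 0.4888, 0.2519]
tcp_rot: [0.371, -3.119, 0.002]
ft_force: [0.7, 0.3, 0.7]
finger_gap: 0.0568
gripper_force: 0.0
t: 0.93
ee_pos: [0.2953, 0.3239, 0.2523]
tcp_rot: [0.364, -3.12, 0.001]
ft_force: [0.8, 0.1, 0.6]
finger_gap: 0.0353
gripper_force: 0.0
t: 1.35
ee_pos: [0.3628, 0.159, 0.2525]
tcp_rot: [-0.363, 3.12, 0.0]
ft_force: [1.4, 1.4, 0.6]
finger_gap: 0.0353
gripper_force: 0.0
t: 1.77
ee_pos: [0.4303, -0.0061, 0.2525]
tcp_rot: [-0.362, 3.121, 0.0]
ft_force: [0.7, 0.2, -1.1]
finger_gap: 0.0353
gripper_force: 0.0
t: 2.18
ee_pos: [0.4978, -0.1711, 0.2522]
tcp_rot: [0.362, -3.12, -0.001]
ft_force: [0.6, 1.1, -0.3]
finger_gap: 0.0351
gripper_force: 0.0
2.1833 [-0.38 -0.02  1.92  0.    1.24 -2.18] [ 0.64581122  1.1132228  -0.34533356] 0.03507133642778962
```

View pics/w1.png

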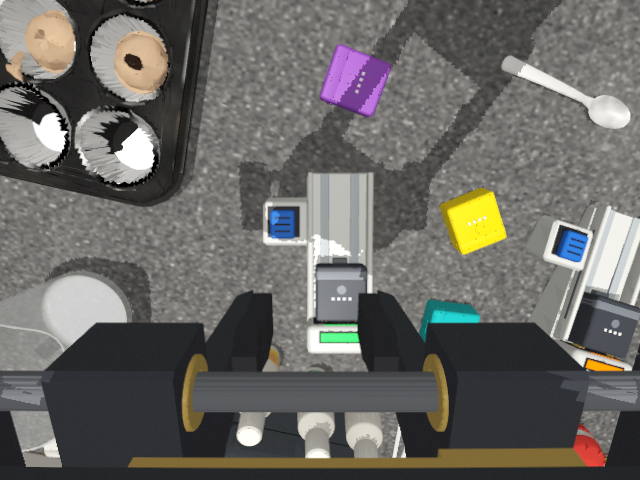

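The wrist view shows the charger almost square in the picture: key (283,224), channel end (309–372,172), pack (341,287), lamp (339,338).

```bash
cat > fit.py <<'E'
from h import *
import sys
d=np.load(sys.argv[1]);im=d["im"];po=(d["p"],d["r"])
x0,y0,x1,y1=map(int,sys.argv[2].split(","))
hsv=cv2.cvtColor(im,cv2.COLOR_RGB2HSV)
k,kr,_=blob(im,(100,140,60),(125,255,255),(x0,y0,x1,y1));K=plane("wrist",k,.0431,po)
print("key",k,kr,K.round(4))
try:
    l,lr,_=blob(im,(50,150,100),(75,255,255),(x0,y0,x1,y1));L=plane("wrist",l,.083,po);print("lamp",l,lr,L.round(4))
    dv=(L-K)[:2];n=np.hypot(*dv);yaw=np.arctan2(dv[1],dv[0])-np.arcsin(.053/n)
    print("yaw from key-lamp deg",np.degrees(yaw),"lamp bay x horiz",n*np.cos(np.arcsin(.053/n))-.0645)
    c,s=np.cos(yaw),np.sin(yaw);C=K[:2]+np.array([c*.0045-s*.053,s*.0045+c*.053]);print("catch xy",C)
except Exception as e: print(e)
E
python3 fit.py pics/w1.npz 230,160,400,360
python3 - <<'E'
from h import *
d=np.load("pics/w1.npz");im=d["im"];po=(d["p"],d["r"])
cv2.imwrite("pics/w1c.png",cv2.resize(im[160:360,245:395],None,fx=4,fy=4,interpolation=cv2.INTER_CUBIC)[:600*2:1,:,::-1][:800])
c=cv2.imread("pics/w1c.png");cv2.imwrite("pics/w1c.png",c[:600])
E
```

```text
key [282.  223.5] ((282.0, 223.5), (27.0, 24.0), 90.0) [ 0.5174 -0.1965  0.0431]
lamp [339.53525099 337.03891709] ((340.0, 337.0), (8.0, 38.0), 90.0) [ 0.5952 -0.1257  0.083 ]
yaw from key-lamp deg 12.061262963077368 lamp bay x horiz 0.02637484456542874
catch xy [ 0.51069897 -0.14375946]
```

View pics/w1c.png

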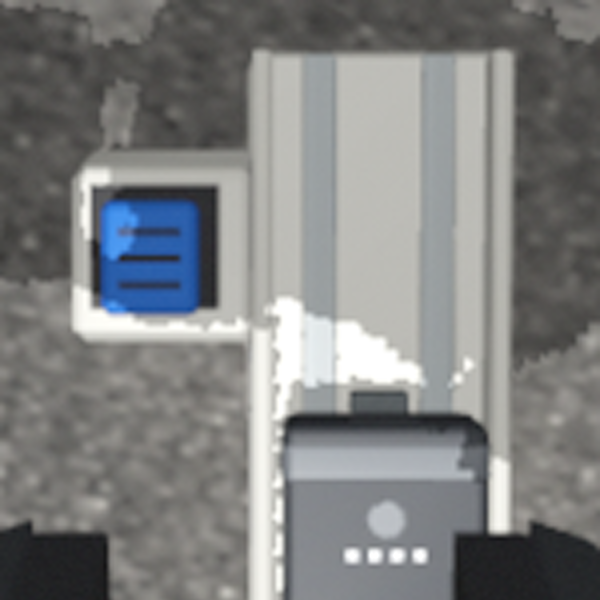

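```bash
python3 - <<'E'
from h import *
d=np.load("pics/w1.npz");po=(d["p"],d["r"])
f=lambda u,v,z:plane("wrist",(245+u/4,160+v/4),z,po)
e1,e2=f(250,52,.0256),f(513,52,.0256)
print("end corners",e1,e2,"width",np.linalg.norm(e1-e2),"yaw",np.degrees(np.arctan2(*(e1-e2)[[0,1]]*[1,-1])) )
end=(e1+e2)/2
# pack top: front-top edge corners bay(-25,±23,28): z=.0406-.006+.0272
p1,p2=f(286,436,.0617),f(486,436,.0617);print("pack top front",p1,p2,np.linalg.norm(p1-p2))
pk=(p1+p2)/2; L=plane("wrist",(339.54,337.04),.083,po); 
for a in(pk,L): q=(a-end)[:2];print("yaw end->",np.degrees(np.arctan2(q[1],q[0])),np.hypot(*q))
r1,r2=f(303,200,.0315),f(455,200,.0315);print(r1,r2)
K=plane("wrist",(282.0,223.5),.0431,po)
for yaw in(12.5,13.3):
    y=np.radians(yaw);c,s=np.cos(y),np.sin(y);B=np.array([[c,s],[-s,c]])
    for n,a in(("end",end),("packfront",pk),("lamp",L)): print(yaw,n,"in charger axes rel key",B@(a-K)[:2])
E
```

```text
end corners [ 0.47030311 -0.18408302  0.0256    ] [ 0.45655677 -0.12573263  0.0256    ] width 0.05994772508009922 yaw 13.25618899870526
pack top front [ 0.54592598 -0.15792927  0.0617    ] [ 0.53582725 -0.11494716  0.0617    ] 0.04415253754609705
yaw end-> 13.413445010649252 0.07961855448234516
yaw end-> 12.498298244648522 0.13493484525232458
[ 0.4997798  -0.16468088  0.0315    ] [ 0.4917541  -0.13057961  0.0315    ]
12.5 end in charger axes rel key [-0.04365581  0.05231078]
12.5 packfront in charger axes rel key [0.03595263 0.05358005]
12.5 lamp in charger axes rel key [0.09127904 0.05230677]
13.3 end in charger axes rel key [-0.04292118  0.05291521]
13.3 packfront in charger axes rel key [0.03669722 0.05307285]
13.3 lamp in charger axes rel key [0.09200046 0.05102721]
```

Consistent: yaw is 13.2°, width 60 mm, lateral offset 53 mm. I'll tilt 14° and descend to a hover 25 mm above the key.

```bash
python3 -m crank '[-0.2,0.004,-0.001,-0.08,0.014,-0.061,0, -0.2,0.008,-0.002,-0.16,0.028,-0.121,0, -0.2,0.012,-0.003,-0.24,0.042,-0.182,0, -0.2,0.016,-0.004,-0.32,0.056,-0.242,0, -0.2,0.02,-0.006,-0.4,0.071,-0.303,0]'
python3 -m crank '[-0.2,0,0,-0.08,0,0,0, -0.2,0,0,-0.16,0,0,0, -0.2,0,0,-0.24,0,0,0, -0.2,0,0,-0.284,0,0,0, -0.2,0,0,-0.284,0,0,0]'
python3 - <<'E'
from h import *
s=robot.sense();print(s["t"],s["joint_positions"].round(2),s["ft_force"],s["finger_gap"])
M=R.from_rotvec(s["tcp_rot"]).as_matrix();print(M.round(3))
im=robot.snapshot("wrist");np.savez("pics/w2.npz",im=im,p=s["ee_pos"],r=s["tcp_rot"]);cv2.imwrite("pics/w2.png",im[:,:,::-1])
E
python3 fit.py pics/w2.npz 150,100,450,470
```

```text
t: 2.65
ee_pos: [0.5025, -0.1706, 0.1517]
tcp_rot: [-0.334, 2.877, 0.041]
ft_force: [-1.0, -0.9, -0.3]
finger_gap: 0.0352
gripper_force: 0.0
t: 3.07
ee_pos: [0.5002, -0.1694, 0.0784]
tcp_rot: [-0.335, 2.884, 0.046]
ft_force: [-0.3, 0.8, -0.5]
finger_gap: 0.0353
gripper_force: 0.0
3.0667 [-0.47  0.07  2.21  0.24  0.7  -2.45] [-0.26493807  0.84379655 -0.46097065] 0.035276547444752344
[[-0.946 -0.229  0.23 ]
 [-0.222  0.973  0.058]
 [-0.237  0.004 -0.971]]
key [249.75107054 278.68289385] ((250.0, 287.0), (50.0, 48.0), 90.0) [ 0.5095 -0.1976  0.0431]
max() iterable argument is empty
```

View pics/w2.png

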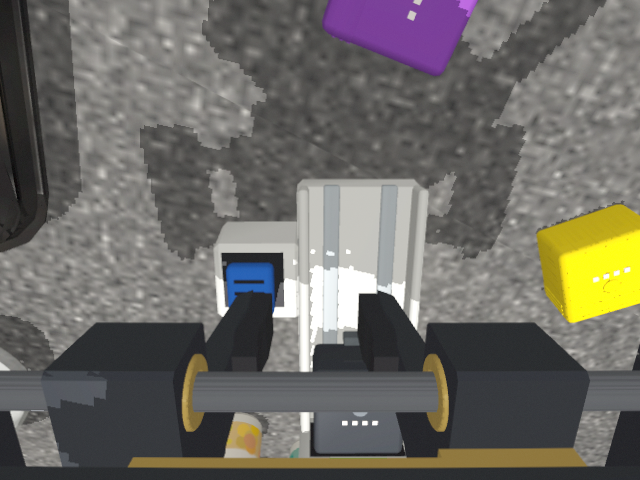

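```bash
python3 - <<'E'
from h import *
im=np.load("pics/w2.npz")["im"];c=im[240:390,195:440].astype(float)*1.0
c=np.clip((c/255)**.5*255,0,255).astype(np.uint8)
cv2.imwrite("pics/w2c.png",cv2.resize(c,(784,480),interpolation=cv2.INTER_CUBIC)[:,:,::-1])
s=robot.sense();print(s["ee_pos"])
E
```

```text
[ 0.50152552 -0.17000039  0.08016905]
```

View pics/w2c.png

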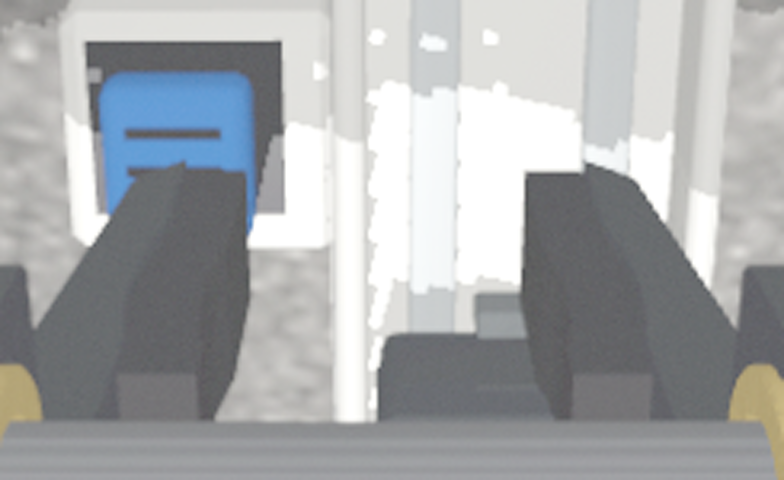

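```bash
python3 - <<'E'
from h import *
d=np.load("pics/w2.npz");p=robot.sense()["ee_pos"];M=R.from_rotvec(d["r"]).as_matrix();po=(p,d["r"])
t=lambda a:((a-p)@M*1000).round(1)
f=lambda u,v,z:t(plane("wrist",(195+u/3.2,240+v/3.2),z,po))
print("tool mm: key downhill edge",f(178,73,.040),"key L/R at 150",f(103,150,.0415),f(252,150,.0415))
print("pod opening front edge", f(185,42,.035))
e=[t(plane("wrist",q,.0256,po)) for q in((298,183),(427,183))];print("end corners",e)
print("guide outer (row200), z~.0365", f(333,200,.0375),f(720,200,.0375), "inner",f(365,200,.0375),f(685,200,.0375))
E
```

```text
tool mm: key downhill edge [ 12.4 -29.5  38.2] key L/R at 150 [ -0.4 -41.5  39.7] [ -0.4 -19.3  39.8]
pod opening front edge [ 15.7 -29.   42.6]
end corners [array([48.4, -7.4, 44.3]), array([48.4, 50.9, 44.6])]
guide outer (row200), z~.0365 [-12.   -7.7  46.8] [-12.2  53.2  47.1] inner [-12.   -2.7  46.8] [-12.1  47.7  47.1]
```

Measured in the tool frame, the fingers need a 4 mm shift in -y. The tips taper to about 8.6 mm, so the gap should be about 44 mm. I'll align, then stop just above the key.

```bash
python3 -m crank '[0,0.004,-0.016,0,0,0,0, 0,0.004,-0.016,0,0,0,0, 0,0.004,-0.016,0,0,0,0, 0,0.004,-0.016,0,0,0,0, 0,0.004,-0.016,0,0,0,0]'
python3 -m crank '[0,0.005,0.001,-0.02,0,0,0, 0,0.01,0.002,-0.04,0,0,0, 0,0.015,0.004,-0.06,0,0,0, 0,0.02,0.005,-0.08,0,0,0, 0,0.02,0.005,-0.08,0,0,0]'
python3 - <<'E'
from h import *
s=robot.sense();robot.snapshot("wrist");s=robot.sense();print(s["ee_pos"],s["ft_force"],s["finger_gap"])
im=robot.snapshot("wrist");np.savez("pics/w3.npz",im=im,p=s["ee_pos"],r=s["tcp_rot"]);cv2.imwrite("pics/w3.png",cv2.resize(np.clip((im[200:400,175:455]/255)**.5*255,0,255).astype(np.uint8),(784,560))[:,:,::-1])
E
```

```text
t: 3.53
ee_pos: [0.5044, -0.1751, 0.0826]
tcp_rot: [-0.335, 2.878, 0.039]
ft_force: [-0.1, 0.2, 0.4]
finger_gap: 0.0437
gripper_force: 0.0
t: 3.95
ee_pos: [0.508, -0.1729, 0.06]
tcp_rot: [-0.335, 2.881, 0.043]
ft_force: [-0.7, -0.1, -0.2]
finger_gap: 0.0441
gripper_force: 0.0
[ 0.50813489 -0.17306329  0.06046883] [-0.06776648 -0.34437863 -0.79540787] 0.043771642278298724
```

View pics/w3.png

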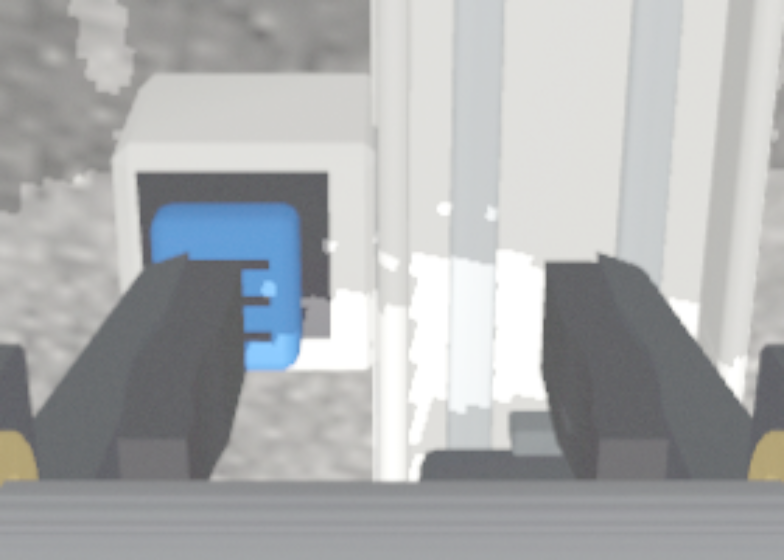

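The tip is about 5 mm over the key, and both fingers sit about 1.5 mm too far right. I'll correct that and press about 7 mm.

```bash
python3 -m crank '[0,0,0.006,-0.006,0,0,0, 0,0.003,0.007,-0.018,0,0,0, 0,0.006,0.008,-0.03,0,0,0, 0,0.01,0.009,-0.047,0,0,0, 0,0.01,0.009,-0.047,0,0,0]'
python3 - <<'E'
from h import *
s=robot.sense();print(s["ee_pos"],s["ft_force"],s["finger_gap"],s["gripper_force"])
im=robot.snapshot("wrist");print(robot.sense()["ft_force"],robot.sense()["ee_pos"]);cv2.imwrite("pics/w4.png",cv2.resize(np.clip((im[180:470,145:495]/255)**.5*255,0,255).astype(np.uint8),(700,580))[:,:,::-1])
E
```

```text
t: 4.47
ee_pos: [0.5115, -0.1715, 0.0497]
tcp_rot: [-0.335, 2.879, 0.04]
ft_force: [-2.0, -0.2, 3.9]
finger_gap: 0.0441
gripper_force: 3.4
[ 0.51148655 -0.17146863  0.0497492 ] [-2.0437017  -0.20064252  3.8710954 ] 0.04410674231742816 3.406680075531767
[-3.06114544 -0.30170627  4.55987465] [ 0.51145473 -0.17146828  0.04989098]
```

View pics/w4.png

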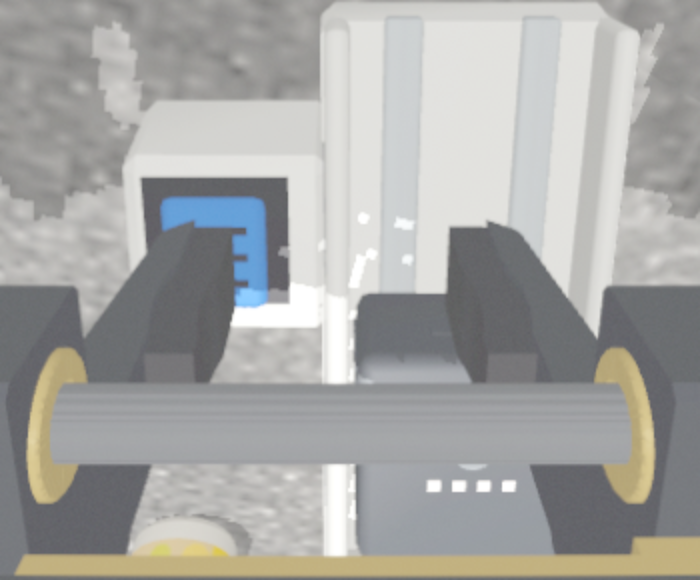

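The pack has slid out about 25 mm and its front face rests on the waiting finger. I'll hold for a moment and check that it stays there.

```bash
for i in 1 2; do python3 -m crank '[0,0,0,0,0,0,0, 0,0,0,0,0,0,0, 0,0,0,0,0,0,0, 0,0,0,0,0,0,0, 0,0,0,0,0,0,0]'; done
python3 - <<'E'
from h import *
im=robot.snapshot("wrist");b=robot.snapshot("scene")
a=np.clip((im[180:470,145:495]/255)**.5*255,0,255).astype(np.uint8)
cv2.imwrite("pics/w5.png",np.hstack([cv2.resize(a,(400,331)),cv2.resize(b[190:350,250:443],(400,331))])[:,:,::-1])
E
```

```text
t: 4.93
ee_pos: [0.5114, -0.1715, 0.0501]
tcp_rot: [-0.335, 2.879, 0.04]
ft_force: [-1.5, -0.5, 2.7]
finger_gap: 0.044
gripper_force: 3.3
t: 5.35
ee_pos: [0.5114, -0.1714, 0.05]
tcp_rot: [-0.335, 2.879, 0.04]
ft_force: [-1.4, -1.7, 2.9]
finger_gap: 0.0441
gripper_force: 3.4
```

View pics/w5.png

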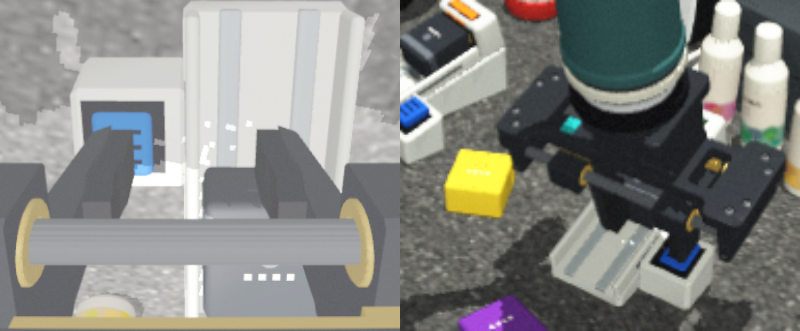

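The pack is stable against the finger with the key still pressed, the amber charger is untouched, and the bottles are standing. I'll hand it in.

```bash
python3 -c "
from station import robot
print(robot.close_job())"
```

```text
the job is handed in; nothing more can be done
None
```

I pressed the green charger's key with one finger, the pack slid out and stopped against the other finger in the channel, and I handed the job in at about 5.5 s with the pack still held there; no verdict was returned.

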